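# Index the candle-cup carriage past its spring catch

### The arm

A 6-joint arm with a two-finger parallel gripper is mounted at the origin on the work surface. World frame = base frame: x ahead of the robot, y to its left, z up, the work surface at z = 0. Lengths are in m, angles in rad, forces in N, time in s.
With the tool pointing down it reaches from about 0.225 to 0.725 m from the base axis. Payload 3.1 kg.
Tool frame: the origin (TCP) lies on the centre line of the jaws, within the pads' length; the fingertips stand 22 mm ahead of it and the grasp point (between the pads) lies 3 mm ahead of it; z points along the fingers, y is the line along which they close (so a half turn about z gives the same grasp; the last joint's range is limited). The gripper opens to 85 mm and grips with 20 to 120 N. Pads are 22 mm wide; open, the fingers measure 114 mm over their backs; the gripper's body (76 mm by 85 mm) begins 54 mm behind the grasp point. The pads swing forward as they close: fully open they stand 13 mm farther back than shut.
Start: joints at [-1.43, 0.048, 0.099, 1.622, 0, 1.443], TCP at [0.139, -0.506, 0.253] pointing down, gripper open.
Joint ranges: [-2.91, 2.91], [-0.99, 1.94], [-1.21, 1.42], [-2.12, 2.29], [-1.49, 1.47], [-3.14, 3.14]. Speed limits (rad/s): [2.79, 2.79, 3.14, 3.14, 3.14, 3.14].

### API

Orientations are given as a 3x3 rotation matrix whose columns are the frame's x, y, z axes.
In Python, from bench import robot, eyes gives the robot as it stands. The module is installed in compiled form; this text tells all that it offers.
- The arm moves only by the tool jog_arm, never from a script. Its arguments are lists of equal length, an entry for each row: "delta_pos": the shift along the tool's x, y, z in units of 30 mm (1.0 is 30 mm), a list of three; "turn": the turn about the tool's z in degrees. In form: {"delta_pos": [[dx, dy, dz], ...], "turn": [turn, ...]}. A call has exactly 10 rows; each row shifts and turns the commanded pose from where the row before left it, along the tool's axes as they then stand; what a row does not reach is not made up. A row lasts 1/12 s, in which the tool goes at most 41.7 mm and 7.16 degrees, less where a joint would pass 70% of its speed; a pose out of reach is approached as far as the arm can. A call is refused whole if a number of a shift passes 1 or a number of a turn 7.16, either way. A call with a gripper value outside its range is refused whole. "hand" is the opening, from 0 (shut) to 1 (fully open), set as the call begins (left out, the last holds). The fingers move at their own pace and stop on an object; the grip force is fixed at half the most. Time passes only in rows, so rows that do not move let the fingers close, or fill a call up. It gives the time, the measured TCP pose, the force and the opening at its end, in the units of the state.
- robot.sense(): the state, without advancing time (a new reading comes with each control period).
- eyes.get_image(name): name is "side" or "top" or "wrist"; returns a dict with "img" (400x640x3 uint8, red, green, blue), "z_map" (400x640 float32, m along the optical axis (not along the pixel's ray), 0 where there is no reading), "fx", "fy", "cx", "cy" (pixels), "extrinsics" (4x4, takes a point from camera to world coordinates). Camera axes: x right, y down, z forward; pixel columns grow to the right and rows downward; lengths in m; the calibration is good to about 2 mm. A picture is of the moment at which its call begins.
- robot.close_job(): hands the job in, once; it reports no verdict.
The state is a dict: "clock": time; "joint_positions": joint angles; "qd": joint speeds; "joint_efforts": joint torques, N m; "eef_pos": TCP position; "tcp_rot": TCP orientation; "force": force on the tool from outside, world axes, zero at the start; "ft_torque": the same for the moment, N m; "opening": finger opening in m.
Only numpy, scipy, OpenCV 4.12 (cv2) and the standard library are available. Lean on these libraries where they do the work, as an engineer would, in place of code of your own. Each camera call takes 0.05 s, during which the arm holds its last target. There are 200 camera calls.

### The job

A brass candle cup stands on the carriage of the small indexing slide. Press the slide's long bar down with the fingertips and, while holding it down, push the carriage by its upright plate past the catch until it stands against the end stop; then let go so that the bar springs back up and its pin locks the carriage in its notch. Only press and push: do not touch or spill the candle cup, lift nothing, and leave the other things on the bench where they are.

Things in the scene. Friction and masses are not known exactly. Their poses are not given: they have to be found in the camera images.
- slide: Fixed slide: grey bed 30 mm high (x -90 to 55, y -185 to 100 mm), two steel rails (tops at 44 mm) with lips that hold the carriage down, dark end stop 56 mm high. Origin on the table, on the track's centre line, level along it with the stop pin. +y is the way the carriage is pushed, to the stop's face at y = 70.5 mm; the press bar is on its -x side.
- catch (a joint): How far the spring catch is down, m: 0 up, 0.016 fully down. The flat aluminium press bar and the square steel stop pin are one piece and go straight down, level, wherever the bar is pressed; 3 N to start, 7 N fully down; springs back up. Above 0.013 the pin clears the carriage, less blocks it. A carriage over the pin keeps it down until its notch is there.
- bar_top (a point): Centre of the top face of the press bar (moves with it). Bar 30 mm wide, 205 mm long along slide y (-165 to 40 mm), centred on slide x = -66 mm; top 60 mm above the table when up, 44 mm fully down. Above it is only the carriage's push plate.
- pin_top (a point): Centre of the top of the stop pin, 10 x 10 mm, at slide x = -24, y = 0; 43 mm above the table when up.
- carriage: Loose low-friction carriage in the track, 1 mm play, 0.6 to 1.1 kg, axes as the slide's. Origin: centre of its underside, 30 mm above the table. 100 mm long (y -50 to 50), wooden deck 62 mm wide, 20 mm above the origin. Notch for the pin in its -x edge, y -30 to -10 mm. Starts 8 to 50 mm short of the pin; fully home, on the end stop, its origin is at slide y = 20.5 mm.
- carriage_mid (a point): Point on the carriage's centre, at deck height, 20 mm above its underside.
- push_plate (a point): Centre of the pushing face (looks to slide -y) of the carriage's upright steel plate, at carriage x = -66, y = 11 mm, straight above the press bar's middle line. Plate 8 mm thick, slide x -86 to -14 mm, 65 to 90 mm above the table: its lower edge is 5 mm above the raised bar, so a fingertip on the bar pushes it with its flank.
- cup: Turned brass candle cup, 42 mm wide and 42 mm tall, standing loose in a square nest (walls 5 mm high, about 2 mm play) on the carriage deck at carriage x = 10, y = -14 mm; top 92 mm above the table. Origin at the centre of its underside.
- spare_cup: Bystander, to be left alone: a second turned brass candle cup, the same as cup, standing loose on the table; origin at the centre of its underside.
- wax_tin: Bystander, to be left alone: round steel tin, 64 mm wide, 45 mm tall, standing on the table; origin at the centre of its underside.
- finial: Bystander, to be left alone: turned brass finial, 38 mm wide, 68 mm tall, standing on the table; origin at the centre of its underside.
- drip_pan: Bystander, to be left alone: flat glass ring, 70 mm wide, 10 mm thick, lying on the table; origin at the centre of its underside.
- bowl: Bystander, to be left alone: white bowl, 90 mm wide, 40 mm tall, standing on the table; origin at the centre of its underside.
- driver: Bystander, to be left alone: screwdriver with a wooden handle, 180 mm long, lying on the table.
- brush: Bystander, to be left alone: wooden brush, 190 mm long, lying on the table.
There are look-alikes about, which are no part of the job. Leave any turquoise look-alike of the cup alone. There is more than one size of the carriage; the job needs the larger.

How it is judged:
By the outcome, as a careful person would: the job done as asked, in the order asked, and still so for the second after the job is handed in, with the robot touching nothing.
It also fails if it takes over 35 s, if anything falls off the work surface, if the arm or the gripper's body presses on something with over 40 N, if the wrist force passes 120 N, or if a joint passes its speed limit or range.

## Working session

There is one attempt and no reset: what is moved stays moved. The work goes in short steps, Python scripts to look and compute and a tool call to move; the robot and the scene stay as the last step left them, time stands still between calls to the robot, and variables do not carry over. Pictures are saved under pics/ and viewed, on a budget of 10 in all, crops included, one or two more only if the job needs it, and the job is handed in when it is done.

Besides the shell and the picture viewer there is one more tool, called as name([rows], argument=value, ...), one row to a line, values as JSON. jog_arm: Moves the arm, as the interface text tells. Its arguments: {"type":"object","properties":{"delta_pos":{"type":"array"},"turn":{"type":"array"},"hand":{"type":"number"}},"required":["delta_pos","turn"]}

```bash
mkdir -p pics; cat > h.py <<'E'
import numpy as np, cv2
from bench import robot, eyes
def snap(n,f):
    d=eyes.get_image(n); cv2.imwrite(f'pics/{f}.png',d['img'][:,:,::-1]); np.savez(f'{f}.npz',**d); return d
def world(d):
    z=d['z_map']; v,u=np.mgrid[:z.shape[0],:z.shape[1]]
    p=np.stack([(u-d['cx'])/d['fx']*z,(v-d['cy'])/d['fy']*z,z],-1)
    E=d['extrinsics']; return p@E[:3,:3].T+E[:3,3]
E
python3 - <<'E'
from h import *
a=snap('top','top1');b=snap('side','side1')
print(robot.sense()); print(a['extrinsics'],b['extrinsics'],a['fx'])
E
```

```text
{'clock': 0.1, 'joint_positions': array([-1.42978942e+00,  4.86986354e-02,  9.77795835e-02,  1.62201321e+00,
       -2.02432981e-05,  1.44301367e+00]), 'qd': array([ 0.00038505, -0.0009811 ,  0.0037423 ,  0.00146696, -0.00055948,
        0.00140467]), 'joint_efforts': array([ 2.09557118e-03, -3.39850152e+01,  3.20935178e+01,  1.57707185e-02,
       -1.30337135e-04, -9.89884654e-07]), 'eef_pos': array([ 0.13934134, -0.50565156,  0.25223533]), 'tcp_rot': array([[ 9.64093088e-01,  2.65564333e-01, -3.20227339e-04],
       [ 2.65564407e-01, -9.64090808e-01,  2.11189399e-03],
       [ 2.52115486e-04, -2.12110338e-03, -9.99997719e-01]]), 'force': array([ 0.65790418, -0.25311515,  0.01479598]), 'ft_torque': array([0.02016149, 0.01333902, 0.01411181]), 'opening': 0.08550425741475709}
[[ 0.00518887 -0.98900208  0.14781053  0.4619203 ]
 [-0.99980602 -0.00793943 -0.01802476 -0.03158927]
 [ 0.01900006 -0.14768833 -0.98885143  0.98410029]
 [ 0.          0.          0.          1.        ]] [[ 0.88181361 -0.35075892  0.31523475  0.29918733]
 [-0.47151979 -0.66793507  0.575788   -0.5796214 ]
 [ 0.00859357 -0.65637712 -0.75438401  0.79291336]
 [ 0.          0.          0.          1.        ]] 445.36604904607697
```

View pics/top1.png

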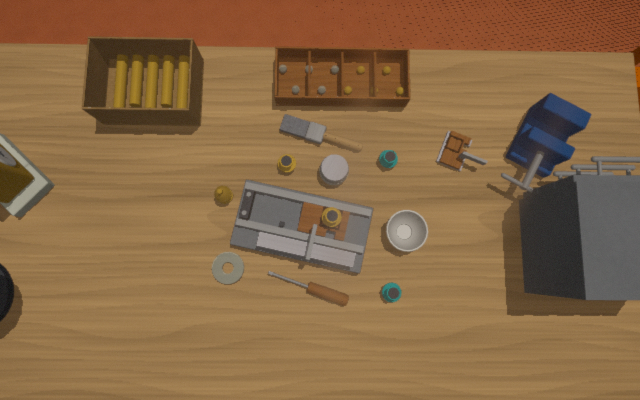

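View pics/side1.png

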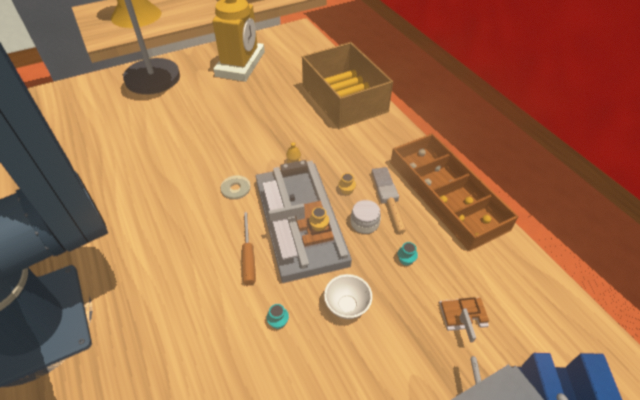

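Top view: the slide is centred near (302,227), with the stop at the left, the bar along the lower edge, and the push plate near (312,242). There are two candidate carriages. The one in the slide at (325,220) is the larger and carries the brass cup; the loose one at (460,150) is the small look-alike. The spare brass cup is at (287,163), and the turquoise ones are at (388,159) and (392,292). I'll enlarge the slide to confirm this and measure it.

```bash
python3 - <<'E'
from h import *
d=dict(np.load('top1.npz')); P=world(d)
im=d['img'][:,:,::-1]
cv2.imwrite('pics/crop1.png',cv2.resize(im[170:290,220:390],None,fx=4.5,fy=4.5,interpolation=cv2.INTER_CUBIC))
sub=P[170:290,220:390].reshape(-1,3)
def rect(m,name):
    m=m.astype(np.uint8); n,l,s,c=cv2.connectedComponentsWithStats(m)
    for i in range(1,n):
        if s[i,4]>60:
            q=P[l==i]; r=cv2.minAreaRect((q[:,:2]*1000).astype(np.float32)); print(name,s[i],np.round(r[0]),np.round(r[1]),round(r[2],1),'z',np.median(q[:,2]).round(4))
roi=np.zeros(P.shape[:2],bool); roi[175:285,225:385]=1
z=P[...,2]
rect(roi&(z>.02),'slide')
rect(roi&(z>.0545)&(z<.066),'z60')
rect(roi&(z>.08),'z90')
E
```

```text
slide [321 175  27  10 188] [652. -83.] [19. 57.] 1.3 z 0.0425
slide [ 230  180  143   93 8913] [546. -12.] [286. 155.] 77.8 z 0.0439
slide [225 186   6  16  75] [539.  68.] [252.  25.] 46.7 z 0.0416
z60 [239 189  16  30 264] [593. 103.] [20. 61.] 78.3 z 0.0573
z60 [256 232  53  25 745] [509.  26.] [106.  30.] 77.7 z 0.0611
z60 [310 244  46  23 637] [487. -79.] [90. 30.] 77.7 z 0.061
z90 [325 209  15  14 166] [565. -75.] [27. 28.] 0.5 z 0.0932
z90 [306 224  11  36 145] [513. -34.] [ 8. 72.] 77.5 z 0.0911
```

View pics/crop1.png

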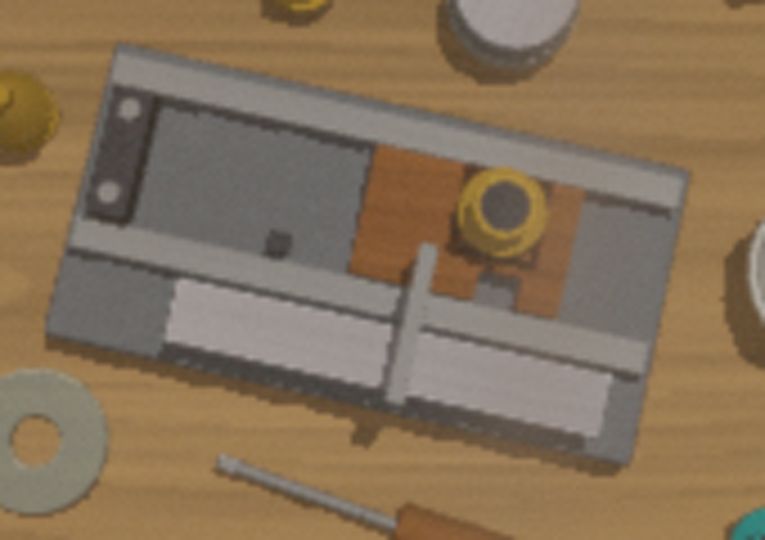

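The crop confirms it: the larger carriage is in the slide, with the brass cup, the bare pin at (278,243) in the crop, and the plate just above the bar. The plate face is at slide y ≈ -74, leaving about 106 mm of travel. I'll turn the tool so its y axis lies along slide +y, shut the fingers and go above the bar behind the plate.

jog_arm([
  [0, 0, 0],
  [0, 0, 0],
  [0, 0, 0],
  [0, 0, 0],
  [0, 0, 0],
  [0, 0, 0],
  [0, 0, 0],
  [0, 0, 0],
  [0, 0, 0],
  [0, 0, 0],
], turn=[-7, -7, -7, -7, -7, -7, -7, -7, -7, -7], hand=0)

```text
clock: 0.93
eef_pos: [0.1393, -0.5058, 0.2526]
tcp_rot: [[0.074, 0.997, -0.0], [0.997, -0.074, 0.001], [0.001, -0.0, -1.0]]
force: [-0.3, -0.2, -0.7]
opening: -0.0001
```

jog_arm([
  [0, 0, 0],
  [0, 0, 0],
  [0, 0, 0],
  [0, 0, 0],
  [0, 0, 0],
  [0, 0, 0],
  [0, 0, 0],
  [0, 0, 0],
  [0, 0, 0],
  [0, 0, 0],
], turn=[-7, -7, -7, -7, -7, -7, -7, -7, -7, -7])

```text
clock: 1.77
eef_pos: [0.1394, -0.5058, 0.2526]
tcp_rot: [[-0.912, 0.411, -0.0], [0.411, 0.912, 0.001], [0.001, 0.001, -1.0]]
force: [-0.4, 0.2, -0.3]
opening: 0.0001
```

jog_arm([
  [0, 0, 0],
  [0, 0, 0],
  [-0.1, 0.2, 0],
  [-0.25, 0.5, 0],
  [-0.35, 0.7, 0],
  [-0.35, 0.7, 0],
  [-0.35, 0.7, 0],
  [-0.35, 0.7, 0],
  [-0.35, 0.7, 0],
  [-0.35, 0.7, 0],
], turn=[-6, -6.3, 0, 0, 0, 0, 0, 0, 0, 0])

```text
clock: 2.6
eef_pos: [0.2432, -0.3766, 0.2529]
tcp_rot: [[-0.976, 0.216, -0.0], [0.216, 0.976, 0.001], [0.0, 0.001, -1.0]]
force: [0.6, 0.5, -0.3]
opening: 0.0
```

jog_arm([
  [-0.33, 0.68, 0],
  [-0.33, 0.68, 0],
  [-0.33, 0.68, 0],
  [-0.33, 0.68, 0],
  [-0.33, 0.68, 0],
  [-0.33, 0.68, 0],
  [-0.33, 0.68, 0],
  [-0.33, 0.68, 0],
  [-0.33, 0.68, 0],
  [-0.33, 0.68, 0],
], turn=[0, 0, 0, 0, 0, 0, 0, 0, 0, 0])

```text
clock: 3.43
eef_pos: [0.383, -0.1984, 0.253]
tcp_rot: [[-0.976, 0.216, -0.0], [0.216, 0.976, 0.0], [0.0, 0.0, -1.0]]
force: [-0.1, 0.3, -0.0]
opening: 0.0
```

jog_arm([
  [-0.33, 0.68, 0],
  [-0.33, 0.68, 0],
  [-0.33, 0.68, 0],
  [-0.33, 0.68, 0],
  [-0.33, 0.68, 0],
  [-0.33, 0.68, 0],
  [-0.33, 0.68, 0],
  [-0.2, 0.4, 0],
  [0, 0, 0],
  [0, 0, 0],
], turn=[0, 0, 0, 0, 0, 0, 0, 0, 0, 0])

```text
clock: 4.27
eef_pos: [0.489, -0.064, 0.2528]
tcp_rot: [[-0.977, 0.213, -0.001], [0.213, 0.977, -0.0], [0.001, -0.0, -1.0]]
force: [0.2, -0.5, -0.7]
opening: 0.0002
```

```bash
python3 - <<'E'
from h import *
d=snap('wrist','w1'); P=world(d); z=P[...,2]
s=robot.sense(); print(s['eef_pos'],s['tcp_rot'][:,1],s['joint_positions'])
for lo,hi in((.0545,.066),(.082,.1)):
    n,l,st,c=cv2.connectedComponentsWithStats(((z>lo)&(z<hi)).astype(np.uint8))
    for i in range(1,n):
        if st[i,4]>200:
            q=P[l==i]; r=cv2.minAreaRect((q[:,:2]*1000).astype(np.float32)); print(lo,st[i],np.round(r[0],1),np.round(r[1],1),round(r[2],1),np.median(q[:,2]).round(4))
E
```

```text
[ 0.48874196 -0.06454592  0.25294509] [ 2.13815282e-01  9.76874024e-01 -4.08897129e-04] [-2.67146810e-01 -3.40376788e-02  1.59890562e-02  1.62200312e+00
 -4.70468812e-04 -5.16673638e-02]
0.0545 [ 269  167   81   29 2072] [485.4 -79.2] [90.8 33.9] 78.3 0.0584
0.0545 [ 359  170   91   26 2321] [510.1  26.2] [102.2  29.7] 77.7 0.0582
0.0545 [   0  286   87  114 2000] [ 637.8 -488.9] [108.5 174.3] 64.7 0.0594
0.0545 [567 329  73  47 724] [786.4 254.3] [ 44.4 104.4] 29.1 0.0604
0.082 [349 170  11  66 534] [513.3 -35. ] [ 8.2 71.9] 77.6 0.0882
0.082 [  0 338  13  33 240] [ 611.9 -501.8] [ 5.4 37. ] 81.5 0.0867
0.082 [ 584  349   56   51 1230] [800.1 233. ] [48.1 94.9] 47.6 0.0911
```

View pics/w1.png

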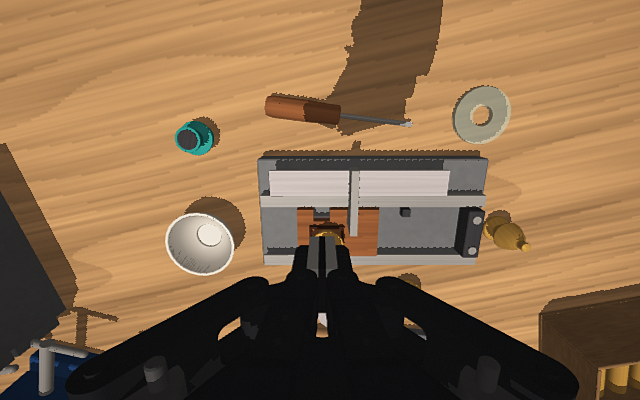

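The wrist view agrees. The bar is at (270–450,183), the plate at (354,200), and the shut fingers are over the bar line about 30 mm behind the plate. Descending to just above the bar, then pressing slowly.

jog_arm([
  [-0.03, 0, 0.4],
  [0, 0, 0.7],
  [0, 0, 0.7],
  [0, 0, 0.7],
  [0, 0, 0.7],
  [0, 0, 0.7],
  [0, 0, 0.7],
  [0, 0, 0.4],
  [0, 0, 0.25],
  [0, 0, 0.1],
], turn=[0, 0, 0, 0, 0, 0, 0, 0, 0, 0])

```text
clock: 5.15
eef_pos: [0.4889, -0.0651, 0.0912]
tcp_rot: [[-0.977, 0.214, -0.003], [0.214, 0.977, 0.001], [0.003, 0.0, -1.0]]
force: [-0.6, -0.5, 0.1]
opening: -0.0001
```

jog_arm([
  [0, 0, 0],
  [0, 0, 0.1],
  [0, 0, 0.1],
  [0, 0, 0.1],
  [0, 0, 0.1],
  [0, 0, 0.08],
  [0, 0, 0.05],
  [0, 0, 0],
  [0, 0, 0],
  [0, 0, 0],
], turn=[0, 0, 0, 0, 0, 0, 0, 0, 0, 0])

```text
clock: 5.98
eef_pos: [0.4908, -0.0651, 0.0775]
tcp_rot: [[-0.977, 0.213, 0.002], [0.213, 0.977, -0.0], [-0.002, -0.0, -1.0]]
force: [1.4, -0.4, 3.2]
opening: -0.0
```

jog_arm([
  [0, 0, 0.08],
  [0, 0, 0.08],
  [0, 0, 0.08],
  [0, 0, 0.08],
  [0, 0, 0.05],
  [0, 0, 0.03],
  [0, 0, 0],
  [0, 0, 0],
  [0, 0, 0],
  [0, 0, 0],
], turn=[0, 0, 0, 0, 0, 0, 0, 0, 0, 0])

```text
clock: 6.82
eef_pos: [0.4908, -0.0651, 0.066]
tcp_rot: [[-0.977, 0.213, 0.002], [0.213, 0.977, -0.0], [-0.002, -0.0, -1.0]]
force: [0.1, 0.3, 8.2]
opening: -0.0002
```

```bash
python3 - <<'E'
from h import *
d=snap('top','t2');P=world(d); Q=world(dict(np.load('top1.npz')))
m=(abs(Q[...,2]-.061)<.003); m[:230]=0;m[275:]=0;m[:,:258]=0;m[:,305:]=0
print('drop of far bar mm',np.median((Q-P)[m][:,2])*1e3, m.sum()); s=robot.sense();print(s['eef_pos'],s['force'])
E
```

```text
drop of far bar mm 15.349963929973786 649
[ 0.49078866 -0.06509903  0.06597531] [-0.11873006  1.16649297  7.27774926]
```

The bar is fully down (15–16 mm, about 7–8 N). Pushing slowly.

jog_arm([
  [0, 0.06, 0.02],
  [0, 0.1, 0],
  [0, 0.1, 0],
  [0, 0.1, 0],
  [0, 0.1, 0],
  [0, 0.1, 0],
  [0, 0.1, 0],
  [0, 0.1, 0],
  [0, 0.1, 0],
  [0, 0.1, 0],
], turn=[0, 0, 0, 0, 0, 0, 0, 0, 0, 0])

```text
clock: 7.7
eef_pos: [0.4965, -0.0403, 0.0662]
tcp_rot: [[-0.977, 0.215, 0.0], [0.215, 0.977, -0.008], [-0.002, -0.008, -1.0]]
force: [-2.9, -8.7, 10.3]
opening: -0.0001
```

jog_arm([
  [0, 0.1, 0],
  [0, 0.1, 0],
  [0, 0.1, 0],
  [0, 0.1, 0],
  [0, 0.1, 0],
  [0, 0.1, 0],
  [0, 0.1, 0],
  [0, 0.1, 0],
  [0, 0.1, 0],
  [0, 0.1, 0],
], turn=[0, 0, 0, 0, 0, 0, 0, 0, 0, 0])

```text
clock: 8.53
eef_pos: [0.5029, -0.0109, 0.0662]
tcp_rot: [[-0.977, 0.215, 0.001], [0.215, 0.977, -0.008], [-0.002, -0.008, -1.0]]
force: [-3.0, -8.5, 11.8]
opening: -0.0001
```

```bash
cat >> h.py <<'E'
def state(f):
    d=snap('top',f);P=world(d);Q=world(dict(np.load('top1.npz')))
    u=np.array([.213,.977]);face=np.array([.4965,-.0345])
    s=robot.sense();t=s['eef_pos']
    roi=P[...,2]>0; S=(P[...,:2]-face)@u; X=(P[...,:2]-face)@np.array([.977,-.213])-.066
    m=(P[...,2]>.082)&(P[...,2]<.094)&(X>-.045)&(X<-.015)&(S>-.02)&(S<.13)
    print('tool past old face',((t[:2]-face)@u*1e3).round(1),'plate S',np.percentile(S[m],[5,50,95]).round(4)*1e3 if m.any() else None,m.sum())
    b=(abs(P[...,2]-.05)<.015)&(abs(X+.066)<.01)&(S>.04)&(S<.105)
    print('bar z',np.median(P[b][:,2]) if b.any() else None,b.sum(),'eef',t.round(4),'F',s['force'].round(1))
    c=(P[...,2]>.086)&(X>-.012)&(X<.035)&(S>-.06)&(S<.12)
    print('cup x,S',P[c].mean(0).round(4),X[c].mean().round(4),S[c].mean().round(4),c.sum(), 'z',P[c][:,2].max().round(4))
E
python3 -c "
from h import *
state('t3')"
```

```text
tool past old face 25.2 plate S None 0
bar z None 0 eef [ 0.5031 -0.0102  0.0662] F [-2.4 -7.9 11.5]h.py:19: RuntimeWarning: Mean of empty slice.
  print('cup x,S',P[c].mean(0).round(4),X[c].mean().round(4),S[c].mean().round(4),c.sum(), 'z',P[c][:,2].max().round(4))
  ret = um.true_divide(
  ret = ret.dtype.type(ret / rcount)
Traceback (most recent call last):
  File "h.py", line 19, in state
    print('cup x,S',P[c].mean(0).round(4),X[c].mean().round(4),S[c].mean().round(4),c.sum(), 'z',P[c][:,2].max().round(4))
                                                                                                 ~~~~~~~~~~~~~^^
ValueError: zero-size array to reduction operation maximum which has no identity
```

```bash
python3 -c "
from h import *
d=snap('side','s2')
a=cv2.resize(d['img'][130:300,200:400,::-1],None,fx=2,fy=2);t=cv2.imread('pics/t3.png')[140:310,200:400]
cv2.imwrite('pics/c2.png',np.hstack([a,cv2.resize(t,None,fx=2,fy=2)]))"
```

```text
(no output)
```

View pics/c2.png

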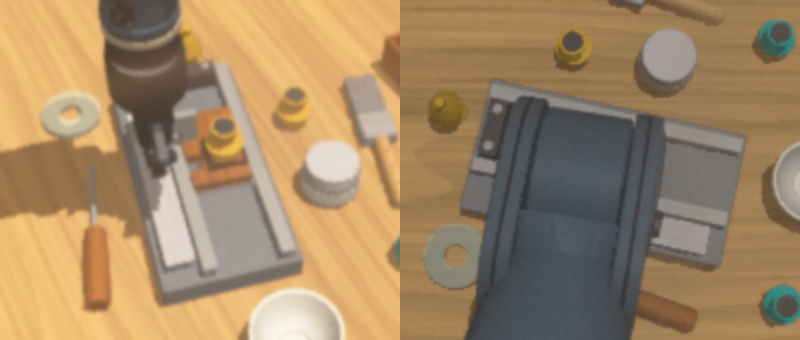

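In the side crop the carriage has moved, the cup stands upright in its nest, and the fingers are on the bar against the plate. The top view is hidden by the arm. Continuing.

jog_arm([
  [0, 0.1, 0],
  [0, 0.1, 0],
  [0, 0.1, 0],
  [0, 0.1, 0],
  [0, 0.1, 0],
  [0, 0.1, 0],
  [0, 0.1, 0],
  [0, 0.1, 0],
  [0, 0.1, 0],
  [0, 0.1, 0],
], turn=[0, 0, 0, 0, 0, 0, 0, 0, 0, 0])

```text
clock: 9.47
eef_pos: [0.5093, 0.0185, 0.0662]
tcp_rot: [[-0.977, 0.215, 0.001], [0.215, 0.977, -0.008], [-0.002, -0.008, -1.0]]
force: [-3.4, -9.0, 12.2]
opening: 0.0001
```

jog_arm([
  [0, 0.1, 0],
  [0, 0.1, 0],
  [0, 0.1, 0],
  [0, 0.1, 0],
  [0, 0.1, 0],
  [0, 0.1, 0],
  [0, 0.1, 0],
  [0, 0.08, 0],
  [0, 0.06, 0],
  [0, 0.05, 0],
], turn=[0, 0, 0, 0, 0, 0, 0, 0, 0, 0])

```text
clock: 10.3
eef_pos: [0.5142, 0.0409, 0.0666]
tcp_rot: [[-0.976, 0.216, -0.001], [0.216, 0.976, -0.017], [-0.002, -0.017, -1.0]]
force: [-6.9, -21.8, 16.9]
opening: -0.0
```

```bash
python3 -c "
from h import *
d=snap('wrist','w3');P=world(d);s=robot.sense();t=s['eef_pos']
u=np.array([.213,.977]);f=np.array([.4965,-.0345]);print('tool',(t[:2]-f)@u,t,s['force'],s['tcp_rot'][2])
S=(P[...,:2]-f)@u;X=(P[...,:2]-f)@np.array([.977,-.213])-.066
m=(P[...,2]>.082)&(P[...,2]<.094)&(X>-.086)&(X<-.014)&(S>-.02)&(S<.13)
print(m.sum(),np.percentile(S[m],[3,50,97]) if m.any() else '')
cv2.imwrite('pics/w3c.png',cv2.resize(d['img'][120:320,200:520,::-1],None,fx=2,fy=2))"
```

```text
tool 0.07748853093955942 [0.51425905 0.040941   0.06667692] [ -5.78358668 -18.60336817  15.8698055 ] [-0.00244548 -0.01683176 -0.99985535]
2993 [0.05198908 0.08632166 0.11398066]
```

View pics/w3c.png

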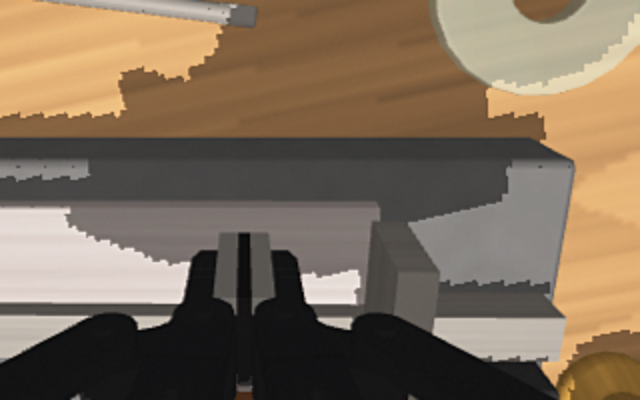

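```bash
python3 -c "
from h import *
d=dict(np.load('w3.npz'));P=world(d)
u=np.array([.213,.977]);f=np.array([.4965,-.0345])
S=(P[...,:2]-f)@u;X=(P[...,:2]-f)@np.array([.977,-.213])-.066
w=np.zeros(S.shape,bool);w[228:275,370:425]=1
m=w&(P[...,2]>.085)&(P[...,2]<.095)
print(m.sum(),np.percentile(S[m],[2,50,98]),np.percentile(X[m],[2,98]))
b=np.zeros(S.shape,bool);b[225:262,330:382]=1;b&=(P[...,2]>.035)&(P[...,2]<.055)&(abs(X+.066)<.014)
print('bar',np.median(P[b][:,2]),np.percentile(S[b],98))"
```

```text
521 [0.10670037 0.11042225 0.11467167] [-0.08554659 -0.07703611]
bar 0.042946576746625637 0.10922690866607393
```

The plate has moved 106.4 mm, which puts the carriage on the stop, and the bar is still fully down. Now I'll ease the push, lift straight up, then back away.

jog_arm([
  [0, -0.03, 0],
  [0, -0.03, 0],
  [0, 0, -0.08],
  [0, 0, -0.1],
  [0, 0, -0.1],
  [0, 0, -0.1],
  [0, 0, -0.1],
  [0, 0, -0.1],
  [0, 0, -0.1],
  [0, 0, -0.1],
], turn=[0, 0, 0, 0, 0, 0, 0, 0, 0, 0])

```text
clock: 11.18
eef_pos: [0.5133, 0.0469, 0.0869]
tcp_rot: [[-0.977, 0.212, -0.002], [0.212, 0.977, 0.001], [0.003, 0.001, -1.0]]
force: [0.1, -0.3, 0.7]
opening: -0.0001
```

jog_arm([
  [0, -0.1, -0.05],
  [0, -0.2, -0.1],
  [0, -0.2, -0.2],
  [0, -0.2, -0.4],
  [0, 0, -0.5],
  [0, 0, -0.7],
  [0, 0, -0.7],
  [0, 0, -0.7],
  [0, 0, -0.6],
  [0, 0, -0.3],
], turn=[0, 0, 0, 0, 0, 0, 0, 0, 0, 0])

```text
clock: 12.02
eef_pos: [0.5111, 0.0249, 0.2194]
tcp_rot: [[-0.977, 0.214, 0.005], [0.214, 0.977, -0.0], [-0.005, 0.001, -1.0]]
force: [-0.3, -0.0, 0.2]
opening: 0.0
```

jog_arm([
  [0.2, -0.4, 0],
  [0.33, -0.68, 0],
  [0.33, -0.68, 0],
  [0.33, -0.68, 0],
  [0.33, -0.68, 0],
  [0.33, -0.68, 0],
  [0.33, -0.68, 0],
  [0.33, -0.68, 0],
  [0.2, -0.4, 0],
  [0, 0, 0],
], turn=[0, 0, 0, 0, 0, 0, 0, 0, 0, 0])

```text
clock: 12.85
eef_pos: [0.3923, -0.1218, 0.2141]
tcp_rot: [[-0.976, 0.217, -0.003], [0.217, 0.976, -0.0], [0.003, -0.001, -1.0]]
force: [0.6, 0.7, -0.0]
opening: -0.0002
```

```bash
python3 -c "
from h import *
state('t4')
cv2.imwrite('pics/t4c.png',cv2.resize(cv2.imread('pics/t4.png')[130:310,200:420],None,fx=3,fy=3))"
```

```text
tool past old face -106.4 plate S [106.  109.6 113.5] 68
bar z 0.06104818907745635 303 eef [ 0.3933 -0.1209  0.2142] F [-0.   0.7  0.7]
cup x,S [0.5869 0.0277 0.0932] 0.0091 0.08 164 z 0.097
```

View pics/t4c.png

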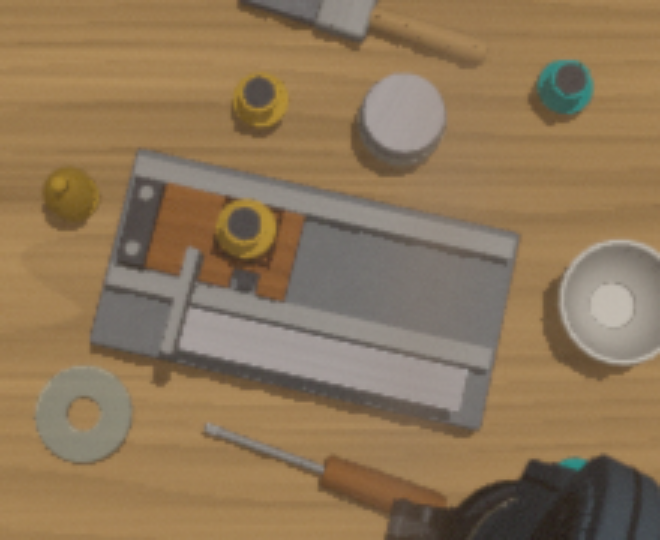

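The bar is back up at 61 mm. The pin sits in the carriage notch at crop (243,280), the deck is against the stop, and the cup is upright in its nest. The other things haven't moved and the arm is clear, so I'm handing in.

```bash
python3 -c "
from bench import robot
print(robot.close_job())"
```

```text
the job is handed in; nothing more can be done
None
```

The carriage is on the end stop and locked, and the job is handed in at about 13 s on the robot's clock. I pressed the bar fully down with the shut fingertips and pushed the carriage by its plate while holding the bar. Then I eased off, lifted straight up so the bar sprang back, and moved clear.

**Carriage:** the plate moved 106.4 mm (105.6 mm in the final view), against about 106 mm expected from my starting measurement.

**Lock:** the bar's top measured 61 mm, so it is back up. The pin shows in the carriage's notch.

**Cup and bench:** the cup is upright in its nest, and by eye everything else in the last crop is where it was. The turquoise cup near the arm was partly hidden, and the small look-alike carriage was outside that crop.

**Forces:** the highest readings were about 23 N sideways and 17 N upward, when the carriage reached the stop. They were near zero after release.

**Doubtful point:** in the wrist view the plate stood about 28 mm ahead of the tool's centre. It was probably pushed by the back of the finger linkage rather than the narrow tip flank. The sideways force stayed well under the 40 N limit.

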